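Find the control vial under the kit tray's cover

ROBOT

A 7-joint arm with a two-finger parallel gripper is mounted at the origin on the work surface. World frame = base frame: x ahead of the robot, y to its left, z up, the work surface at z = 0. Lengths are in m, angles in rad, forces in N, time in s.
With the tool pointing down it reaches from about 0.4 to 0.75 m from the base axis. Payload 19.5 kg.
Tool frame: the origin (TCP) lies midway between the tips of the shut fingers; the grasp point (between the pads) lies manip.tcp_to_grasp behind it (manip.tcp_to_grasp is the distance from the TCP to the grasp point, in m); x points along the fingers, y is the direction in which the jaws open and shut, and the axes are right-handed (so a half turn about x gives the same grasp; the last joint's range is limited). The gripper opens to 85 mm and grips with 20 to 120 N. Pads are 22 mm wide; open, the fingers measure 114 mm over their backs; the gripper's body (76 mm by 85 mm) begins 54 mm behind the grasp point. The pads swing forward as they close: fully open they stand 13 mm farther back than shut.
Start: joints at [-1.211, 0.707, -0.028, 1.485, 0.022, 0.951, -0.075], TCP at [0.225, 0.529, 0.231] pointing down, gripper open.
Joint ranges: [-2.71, 2.71], [-0.32, 2.16], [-1.57, 1.52], [0, 2.45], [-1.46, 4.6], [0, 2.02], [-2.83, 2.83]. Speed limits (rad/s): [1.89, 1.89, 2.57, 2.57, 3.01, 3.01, 3.01].

INTERFACE

Orientations are given as a rotation vector (axis times angle).
In Python, from plant import manip gives the robot as it stands.
- The arm moves only by the tool play_rows, never from a script. Its argument "rows" is one flat list of numbers, 7 for each row, row after row: the shift along the tool's x, y, z in m, then the turn, a rotation vector about the tool's x, y, z in degrees, then the closure, from 0 (fully open) to 1 (shut). A call has 1 to 20 rows; each row is the pose to reach, as a shift and turn from the pose commanded when the call began, along the tool's axes at that moment; what a row does not reach only later rows make up. A row lasts 1/12 s, in which the tool goes at most 41.7 mm and 7.16 degrees, less where a joint would pass 70% of its speed; a pose out of reach is approached as far as the arm can. A call with a gripper value outside its range is refused whole. The fingers move at their own pace and stop on an object; "squeeze" is the grip in N (left out, the last holds). Time passes only in rows, so rows that repeat a pose let the fingers close. It gives the time, the measured TCP pose, the force and the opening at its end, in the units of the state.
- manip.get_state(): the state, without advancing time (a new reading comes with each control period).
- manip.camera(name): name is "scene" or "top"; returns a dict with "color" (400x640x3 uint8, blue, green, red), "K" (3x3 intrinsics, pixels), "position" and "rotation" of the camera in the world. Camera axes: x right, y up, looking along -z (the intrinsics and any distortion apply to the point x, -y, -z); pixel columns grow to the right and rows downward; lengths in m; the calibration is good to about 2 mm. A picture is of the moment at which its call begins. There is no depth.
- manip.close_job(): hands the job in, once; it reports no verdict.
The state is a dict: "clock": time; "joint_pos": joint angles; "qvel": joint speeds; "effort": joint torques, N m; "tcp_pos": TCP position; "orientation": TCP orientation; "ft_force": force on the tool from outside, world axes, zero at the start; "ft_torque": the same for the moment, N m; "opening": opening from 0.0 (shut) to 1.0 (fully open).
Only numpy, scipy, OpenCV 4.12 (cv2) and the standard library are available. Lean on these libraries where they do the work, as an engineer would, in place of code of your own. Each camera call takes 0.05 s, during which the arm holds its last target.

TASK

The orange-capped control vial stands in one of the three pockets of the blue kit tray, hidden under the loose grey cover plate. Slide the cover by its black knob along the tray onto the tray's bare half, without lifting or tipping it, so that the pockets are open; then take out the orange-capped vial, carry it over and set it down gently (not dropped), standing upright anywhere on the yellow work mat. Leave the cover lying flat on the tray's bare half.

Things in the scene. Friction and masses are not known exactly. Their poses are not given: they have to be found in the camera images.
- kit_tray: Fixed blue tray, 270 (x) x 206 (y) x 54 mm high; origin on the table under the border of its halves; x points away from the robot. +x half: pockets centred at x 66, y -67, 0, 67 mm, each 122 (x) x 62 (y) mm, floor 4 mm above the table, each with one upright vial (orange, white or green cap). -x half (138 mm long): bare solid deck, level with the pocket walls, white lines.
- cover_knob (a point): Grip point of the cover's black round knob (26 mm diameter, 40 mm tall, mid-plate): 24 mm above the plate's top, 83 mm above the table. Grey loose plate 136 (x) x 210 (y) x 5 mm, 300 g, flat over the pockets, square to the tray within 3 degrees; nothing guides or stops it. Sliding it 136 mm along the tray's -x parks it on the deck.
- control_vial_center (a point): Centre, half-way up, of the orange-capped control vial: amber cylinder 24 mm in diameter, 46 mm tall, 35 g, paper band. Stands near the middle of one pocket, its top 4 mm below the tray's rim. Free for fingers on each side: about 45 mm along the tray's x, only 15 mm along its y.
- mat_center (a point): Centre of the top face of the yellow work mat: fixed square plate 130 x 130 mm, 3 mm thick, on the table left of the tray; x and y along its edges, z up.

How it is judged:
By the outcome, as a careful person would: the job done as asked, in the order asked, and still so for the second after the job is handed in, with the robot touching nothing.
It also fails if it takes over 51 s, if anything falls off the work surface, if the arm or the gripper's body presses on something with over 40 N, if the wrist force passes 120 N, or if a joint passes its speed limit or range.

## Working session

There is one attempt and no reset: what is moved stays moved. The work goes in short steps, Python scripts to look and compute and a tool call to move; the robot and the scene stay as the last step left them, time stands still between calls to the robot, and variables do not carry over. Pictures are saved under pics/ and viewed, and the job is handed in when it is done.

Besides the shell and the picture viewer there is one more tool, called after ">>>" by a JSON object that holds its "method" and its "body", one argument or row to a line. play_rows: Moves the arm, as the interface text tells. Its arguments: {"type":"object","properties":{"rows":{"type":"array","items":{"type":"number"}},"squeeze":{"type":"number"}},"required":["rows"]}

```bash
mkdir -p pics; ls
cat > h.py <<'E'
import numpy as np,cv2
from plant import manip
def shot(n,f):
    c=manip.camera(n); cv2.imwrite('pics/'+f,c['color']); np.savez('pics/'+f[:-4]+'.npz',**{k:c[k] for k in('color','K','position','rotation')},dist=np.array(c.get('dist',c.get('distortion',[])) ,dtype=float)); return c
E
python3 - <<'E'
from h import *
for n in('scene','top'):
    c=shot(n,n+'0.png'); print(n,c.keys(),c['K'],c['position'],c['rotation'])
    print({k:v for k,v in c.items() if k not in('color','K','position','rotation')})
print(manip.get_state(),manip.tcp_to_grasp)
E
```

```text
pics
scene dict_keys(['color', 'K', 'position', 'rotation']) [[444.58313238   0.         324.41553724]
 [  0.         444.58313238 194.97383557]
 [  0.           0.           1.        ]] [0.8872184  0.29439021 0.69729356] [0.32816653 0.57931522 2.08066805]
{}
top dict_keys(['color', 'K', 'position', 'rotation']) [[372.07661757   0.         317.27349131]
 [  0.         372.07661757 196.49567645]
 [  0.           0.           1.        ]] [0.45938227 0.08674027 0.73953099] [ 0.10378327 -0.13030264 -1.54120445]
{}
{'clock': 0.1, 'joint_pos': array([-1.21072037,  0.70703209, -0.02761206,  1.48491551,  0.02201649,
        0.95090339, -0.07549803]), 'qvel': array([-0.00046965, -0.00016622, -0.00178669,  0.00069231, -0.00016815,
       -0.00122453,  0.00042818]), 'effort': array([ 1.38720410e-03, -8.84271383e+01,  1.23573773e+00, -2.36450046e+01,
        1.69947103e-02,  4.96205306e-03, -4.62254533e-06]), 'tcp_pos': array([0.22477433, 0.529006  , 0.23088789]), 'orientation': array([ 0.31442551,  1.54786935, -0.31591667]), 'ft_force': array([ 0.27073799,  0.26184644, -0.78849183]), 'ft_torque': array([-0.03956634, -0.03306364,  0.04072591]), 'opening': 0.9994484332593813} 0.0187
```

View pics/scene0.png

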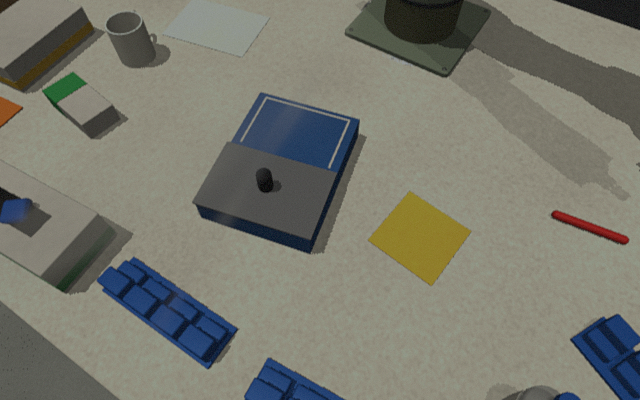

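View pics/top0.png

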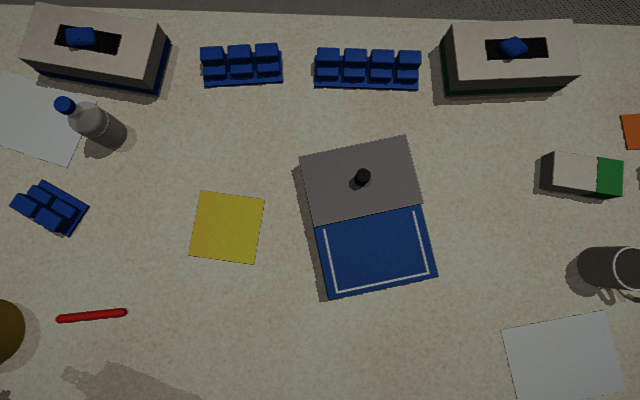

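Scene view: the grey plate with its knob near (265,180), the blue deck behind it, the mat near (420,237). Top view: plate corners about (300,157), (407,136), (422,205), (315,225), knob near (362,177), deck below down to (437,277), mat near (227,228).

```bash
cat >> h.py <<'E'
from scipy.spatial.transform import Rotation as R
def ray(c,px):
    px=np.atleast_2d(np.asarray(px,float)); K=c['K']
    d=np.c_[(px[:,0]-K[0,2])/K[0,0],-(px[:,1]-K[1,2])/K[1,1],-np.ones(len(px))]
    r=np.asarray(c['rotation']); M=R.from_rotvec(r).as_matrix() if r.shape==(3,) else r
    return np.asarray(c['position']),d@M.T
def plane(c,px,z):
    p,d=ray(c,px); return p+d*((z-p[2])/d[:,2])[:,None]
def proj(c,X):
    M=R.from_rotvec(c['rotation']).as_matrix(); q=(np.atleast_2d(X)-c['position'])@M
    return np.c_[c['K'][0,2]+c['K'][0,0]*q[:,0]/-q[:,2],c['K'][1,2]-c['K'][1,1]*q[:,1]/-q[:,2]]
def big(m,box=None):
    m=m.astype(np.uint8)
    if box is not None:
        k=np.zeros_like(m);k[box[1]:box[3],box[0]:box[2]]=1;m=m*k
    cs,_=cv2.findContours(m,cv2.RETR_EXTERNAL,cv2.CHAIN_APPROX_NONE); return max(cs,key=cv2.contourArea)
def rect(c,cnt,z):
    P=plane(c,cnt.reshape(-1,2),z)[:,:2]*1000
    (cx,cy),(w,h),a=cv2.minAreaRect(P.astype(np.float32)); return (cx,cy),(w,h),a
E
python3 - <<'E'
from h import *
L=lambda n:dict(np.load(f'pics/{n}0.npz'))
for n,boxm,boxp,boxk in(('top',(170,170,285,280),(290,125,430,235),(345,160,380,195)),('scene',(350,180,490,290),(190,135,345,250),(250,160,280,200))):
    c=L(n); hsv=cv2.cvtColor(c['color'],cv2.COLOR_BGR2HSV); H,S,V=[hsv[...,i].astype(int) for i in range(3)]
    m=big((H>18)&(H<35)&(S>140),boxm); print(n,'mat',rect(c,m,.003))
    p=big((S<60)&(V<130)&(V>20),boxp); print(' plate',rect(c,p,.059),cv2.minAreaRect(p))
    b=big((H>100)&(H<125)&(S>120),(290,190,450,310) if n=='top' else (230,85,365,180)); print(' blue',rect(c,b,.054))
    k=big((V<45),boxk);print(' knob',cv2.boundingRect(k),cv2.minAreaRect(k))
    for q in ((362,177),(265,180)): print(hsv[q[1],q[0]])
    im=c['color'].copy(); cv2.drawContours(im,[m,p,b,k],-1,(0,0,255),1); cv2.imwrite(f'pics/{n}_c.png',cv2.resize(im[60:320,170:510],None,fx=2.2,fy=2.2))
E
```

```text
top mat ((505.8299865722656, 252.92242431640625), (128.7522430419922, 129.24693298339844), 83.283447265625)
 plate ((588.6630859375, 5.106971740722656), (149.42425537109375, 230.59332275390625), 13.977937698364258) ((354.7059631347656, 182.82351684570312), (79.55168151855469, 124.17823028564453), 75.96376037597656)
 blue ((465.2845764160156, -31.375938415527344), (135.53720092773438, 204.20599365234375), 13.313881874084473)
 knob (349, 168, 22, 23) ((359.2500305175781, 179.25001525878906), (14.849242210388184, 24.041629791259766), 45.0)
[150  12  21]
[ 28  34 136]
scene mat ((506.4850769042969, 253.24789428710938), (128.7914276123047, 128.67481994628906), 83.30738067626953)
 plate ((600.8330078125, -3.1252288818359375), (175.23548889160156, 212.92556762695312), 13.419658660888672) ((262.27203369140625, 192.85211181640625), (127.05000305175781, 89.1934585571289), 20.1196346282959)
 blue ((453.984130859375, 16.920013427734375), (140.22789001464844, 131.06678771972656), 7.387646675109863)
 knob (257, 168, 17, 25) ((264.35296630859375, 180.41175842285156), (24.253562927246094, 15.522278785705566), 75.96376037597656)
[ 25  33 140]
[120  39  26]
```

```bash
python3 -c "
import cv2,numpy as np
a=cv2.imread('pics/top_c.png');b=cv2.imread('pics/scene_c.png')
cv2.imwrite('pics/tc2.png',cv2.resize(np.hstack([a,b]),(800,306)))"
```

```text
(no output)
```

View pics/tc2.png

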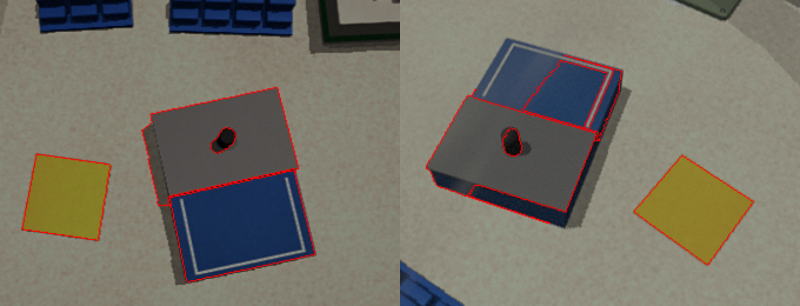

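Contours: mat agrees in both views at (506,253). The deck in the top view is clean (135.5 x 204 mm, 13.3°), but the plate contour took in shadow. I'll fix that and triangulate the knob's top.

Run:
```python
from h import *
L=lambda n:dict(np.load(f'pics/{n}0.npz'))
c=L('top'); hsv=cv2.cvtColor(c['color'],cv2.COLOR_BGR2HSV)
for q in((320,180),(400,170),(303,190),(299,160),(306,220)):print(q,hsv[q[1],q[0]])
V=hsv[...,2].astype(int);S=hsv[...,1].astype(int)
for lo in (70,80,90):
    p=big((S<60)&(V<130)&(V>lo),(290,125,430,235)); print(lo,rect(c,p,.059))
def crop(n,x,y,w,f):
    im=L(n)['color'][y:y+w,x:x+w]; im=cv2.convertScaleAbs(im,alpha=3,beta=-20); return cv2.resize(im,(400,400),interpolation=cv2.INTER_NEAREST)
cv2.imwrite('pics/k.png',np.hstack([crop('top',342,157,40,0),crop('scene',245,160,40,0)]))
```

```text
(320, 180) [20 10 77]
(400, 170) [ 8 12 83]
(303, 190) [22 52 73]
(299, 160) [15 27 75]
(306, 220) [18 41 74]
70 ((589.0455322265625, 5.2021636962890625), (148.63612365722656, 230.59332275390625), 13.977937698364258)
80 ((598.011474609375, -3.9244308471679688), (136.90219116210938, 208.97842407226562), 13.444808006286621)
90 ((701.482421875, -99.37003326416016), (3.9808707237243652, 7.7773003578186035), 1.8045703172683716)
```

View pics/k.png

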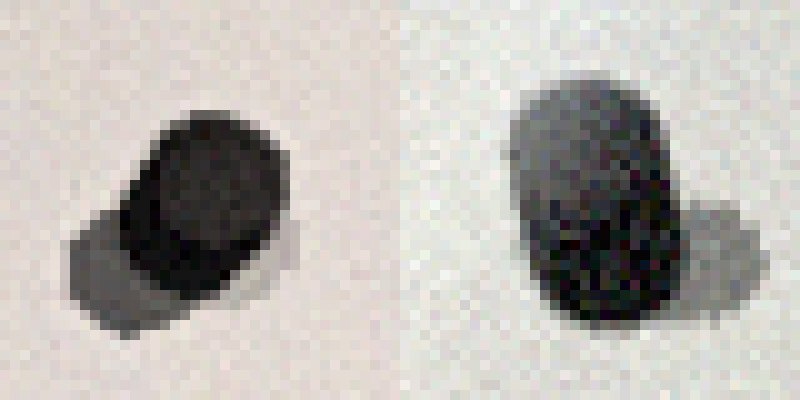

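Run:
```python
from h import *
L=lambda n:dict(np.load(f'pics/{n}0.npz'))
t,s=L('top'),L('scene')
for z in(.099,):print(plane(t,(364,174.8),z)*1000,plane(s,(263.3,173.3),z)*1000)
p1,d1=ray(t,(364,174.8));p2,d2=ray(s,(263.3,173.3));A=np.c_[d1[0],-d2[0]];k=np.linalg.lstsq(A,p2-p1,rcond=None)[0];print(p1+k[0]*d1[0],p2+k[1]*d2[0])
# plate corners each view
for c,px in((t,[(300,157),(407,136),(422,205),(315,225)]),(s,[(231,142),(337,172),(307,239),(195,203)])):
    P=plane(c,px,.059)*1000; print(P.round(0)[:,:2].tolist(),P.mean(0))
# deck corners
for c,px in((t,[(316,226),(424,206),(438,277),(328,299)]),(s,[(262,93),(359,117)])):
    print((plane(c,px,.054)*1000).round(0)[:,:2].tolist())
st=manip.get_state();M=R.from_rotvec(st['orientation']).as_matrix();print(M.round(3))
```

```text
[[596.97328844  -4.21646235  99.        ]] [[596.61884278  -3.93905951  99.        ]]
[ 0.59690569 -0.00417178  0.09931469] [ 0.59672942 -0.00382554  0.09922766]
[[636.0, 111.0], [683.0, -92.0], [552.0, -118.0], [509.0, 79.0]] [595.10745951  -4.85482799  59.        ]
[[554.0, -114.0], [505.0, 82.0], [640.0, 110.0], [687.0, -83.0]] [596.60278471  -1.40189638  59.        ]
[[508.0, 77.0], [550.0, -123.0], [421.0, -146.0], [378.0, 53.0]]
[[423.0, -143.0], [372.0, 48.0]]
[[-0.     0.391  0.92 ]
 [-0.001  0.92  -0.391]
 [-1.    -0.001  0.   ]]
```

Both views agree: knob (597,-4), height 99 mm as expected; plate and tray yaw about 13.4°; deck centre about (465,-31). Moving above the knob with the jaws along the tray's x.

>>> {"method": "play_rows", "body": {
  "rows": [0.071, -0.345, 0.551, 53.6, 0, 0, 0.2, 0.071, -0.345, 0.551, 53.6, 0, 0, 0.2, 0.071, -0.345, 0.551, 53.6, 0, 0, 0.2, 0.071, -0.345, 0.551, 53.6, 0, 0, 0.2, 0.071, -0.345, 0.551, 53.6, 0, 0, 0.2, 0.071, -0.345, 0.551, 53.6, 0, 0, 0.2, 0.071, -0.345, 0.551, 53.6, 0, 0, 0.2, 0.071, -0.345, 0.551, 53.6, 0, 0, 0.2, 0.071, -0.345, 0.551, 53.6, 0, 0, 0.2, 0.071, -0.345, 0.551, 53.6, 0, 0, 0.2, 0.071, -0.345, 0.551, 53.6, 0, 0, 0.2, 0.071, -0.345, 0.551, 53.6, 0, 0, 0.2, 0.071, -0.345, 0.551, 53.6, 0, 0, 0.2, 0.071, -0.345, 0.551, 53.6, 0, 0, 0.2, 0.071, -0.345, 0.551, 53.6, 0, 0, 0.2, 0.071, -0.345, 0.551, 53.6, 0, 0, 0.2, 0.071, -0.345, 0.551, 53.6, 0, 0, 0.2, 0.071, -0.345, 0.551, 53.6, 0, 0, 0.2, 0.071, -0.345, 0.551, 53.6, 0, 0, 0.2, 0.071, -0.345, 0.551, 53.6, 0, 0, 0.2],
  "squeeze": 30
}}

```text
clock: 1.77
tcp_pos: [0.5967, -0.0026, 0.1604]
orientation: [1.035, 1.312, -1.034]
ft_force: [0.8, 0.8, -0.4]
opening: 0.802
```

>>> {"method": "play_rows", "body": {
  "rows": [0.02, 0, 0.001, 0, 0, 0, 0.3, 0.04, 0, 0.001, 0, 0, 0, 0.3, 0.06, 0, 0.001, 0, 0, 0, 0.3, 0.075, 0, 0.001, 0, 0, 0, 0.3, 0.085, 0, 0.001, 0, 0, 0, 0.3, 0.09, 0, 0.001, 0, 0, 0, 0.3, 0.093, 0, 0.001, 0, 0, 0, 0.3, 0.093, 0, 0.001, 0, 0, 0, 0.3, 0.093, 0, 0.001, 0, 0, 0, 0.3]
}}

```text
clock: 2.52
tcp_pos: [0.5976, -0.0047, 0.068]
orientation: [1.036, 1.31, -1.035]
ft_force: [0.3, -0.2, -0.8]
opening: 0.7
```

Run:
```python
from h import *
st=manip.get_state();print(R.from_rotvec(st['orientation']).as_matrix().round(3),st['tcp_pos'],st['ft_force'])
a=shot('top','top1.png')['color'];b=shot('scene','scene1.png')['color']
cv2.imwrite('pics/v1.png',np.hstack([cv2.resize(a[100:300,270:470],(400,400)),cv2.resize(b[80:280,170:370],(400,400))]))
```

```text
[[ 0.001  0.973  0.232]
 [-0.     0.232 -0.973]
 [-1.     0.001  0.   ]] [ 0.5975733  -0.0046564   0.06800798] [ 0.31788907 -0.23438772 -0.76979725]
```

View pics/v1.png

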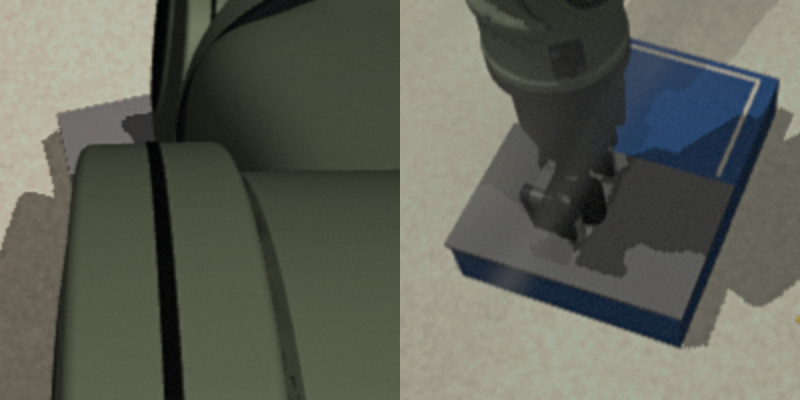

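The fingers straddle the knob in the scene view (around (285,180) full frame), and the plate is unmoved. Closing.

>>> {"method": "play_rows", "body": {
  "rows": [0.001, 0, 0, 0, 0, 0, 0.6, 0.002, 0, 0, 0, 0, 0, 0.75, 0.002, 0, 0, 0, 0, 0, 0.85, 0.002, 0, 0, 0, 0, 0, 0.9, 0.002, 0, 0, 0, 0, 0, 0.9, 0.002, 0, 0, 0, 0, 0, 0.9, 0.002, 0, 0, 0, 0, 0, 0.9, 0.002, 0, 0, 0, 0, 0, 0.9],
  "squeeze": 30
}}

```text
clock: 3.28
tcp_pos: [0.5974, -0.0048, 0.0655]
orientation: [1.036, 1.31, -1.035]
ft_force: [0.3, 0.2, 6.0]
opening: 0.299
```

Gripped (25 mm). Refining the tray yaw and deck edges by line fits before the slide.

Run:
```python
from h import *
c=dict(np.load('pics/top0.npz'));hsv=cv2.cvtColor(c['color'],cv2.COLOR_BGR2HSV);H,S,V=[hsv[...,i].astype(int) for i in range(3)]
def sides(cnt,z,a0):
    P=plane(c,cnt.reshape(-1,2),z)[:,:2]*1000
    (cx,cy),_,_=cv2.minAreaRect(P.astype(np.float32)); a=np.radians(a0);u=np.array([np.cos(a),np.sin(a)]);v=np.array([-u[1],u[0]])
    q=(P-[cx,cy])@np.c_[u,v]; lo,hi=q.min(0),q.max(0);print('c',cx,cy,lo,hi)
    for ax in(0,1):
        for s,e in((-1,lo[ax]),(1,hi[ax])):
            o=1-ax;m=(abs(q[:,ax]-e)<5)&(q[:,o]>lo[o]+12)&(q[:,o]<hi[o]-12)
            f=np.polyfit(q[m,o],q[m,ax],1);print('axis',ax,s,m.sum(),'at',f[1].round(2),'tilt deg',(np.degrees(np.arctan(f[0]))*(1 if ax==1 else -1)).round(2))
sides(big((H>100)&(H<125)&(S>120),(290,190,450,310)),.054,13.4)
k=((S<60)&(V<130)&(V>78)).astype(np.uint8); k=cv2.morphologyEx(k,cv2.MORPH_OPEN,np.ones((5,5)))
sides(big(k,(290,125,430,235)),.059,13.4)
```

```text
c 465.2845764160156 -31.375938415527344 [ -67.87131644 -102.20071624] [ 67.63437874 102.19092369]
axis 0 -1 97 at -66.68 tilt deg -0.3
axis 0 1 94 at 65.69 tilt deg 0.55
axis 1 -1 60 at -101.29 tilt deg -0.18
axis 1 1 61 at 100.92 tilt deg -0.17
c 597.2062377929688 -3.8705978393554688 [ -67.84994736 -104.75334655] [ 67.76354476 104.12915801]
axis 0 -1 98 at -66.19 tilt deg 0.51
axis 0 1 20 at 62.64 tilt deg 1.96
axis 1 -1 55 at -102.93 tilt deg 0.89
axis 1 1 22 at 101.27 tilt deg -1.32
```

>>> {"method": "play_rows", "body": {
  "rows": [-0.0003, -0.002, 0, 0, 0, 0, 0.9, -0.0003, -0.006, 0, 0, 0, 0, 0.9, -0.0003, -0.013, 0, 0, 0, 0, 0.9, -0.0003, -0.022, -0.001, 0, 0, 0, 0.9, -0.0003, -0.031, -0.001, 0, 0, 0, 0.9, -0.0003, -0.04, -0.001, 0, 0, 0, 0.9, -0.0003, -0.049, -0.001, 0, 0, 0, 0.9, -0.0003, -0.058, -0.002, 0, 0, 0, 0.9, -0.0003, -0.067, -0.002, 0, 0, 0, 0.9]
}}

```text
clock: 4.03
tcp_pos: [0.5307, -0.0184, 0.0655]
orientation: [1.035, 1.311, -1.036]
ft_force: [0.7, 0.4, -1.8]
opening: 0.292
```

>>> {"method": "play_rows", "body": {
  "rows": [0.0003, -0.009, 0, 0, 0, 0, 0.9, 0.0003, -0.018, 0, 0, 0, 0, 0.9, 0.0003, -0.027, -0.001, 0, 0, 0, 0.9, 0.0003, -0.036, -0.001, 0, 0, 0, 0.9, 0.0003, -0.045, -0.001, 0, 0, 0, 0.9, 0.0003, -0.054, -0.002, 0, 0, 0, 0.9, 0.0003, -0.061, -0.002, 0, 0, 0, 0.9, 0.0003, -0.066, -0.002, 0, 0, 0, 0.9, 0.0003, -0.0685, -0.002, 0, 0, 0, 0.9, 0.0003, -0.0685, -0.002, 0, 0, 0, 0.9, 0.0003, -0.0685, -0.002, 0, 0, 0, 0.9]
}}

```text
clock: 4.95
tcp_pos: [0.464, -0.0325, 0.0654]
orientation: [1.035, 1.311, -1.037]
ft_force: [-3.0, -1.8, 9.0]
opening: 0.296
```

Run:
```python
from h import *
a=shot('top','top2.png')['color'];b=shot('scene','scene2.png')['color']
cv2.imwrite('pics/v2.png',np.hstack([cv2.resize(a[100:300,270:470],(400,400)),cv2.resize(b[80:280,170:370],(400,400))]))
```

```text
(no output)
```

View pics/v2.png

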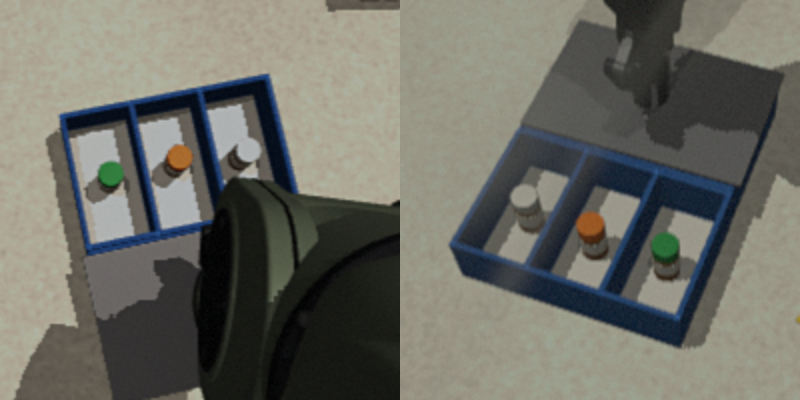

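The plate lies on the deck, all pockets are open, and the orange cap is in the middle pocket (top view about (359,179), scene view about (266,194)). Measuring it and releasing the knob.

Run:
```python
from h import *
D=[]
for n,bx in(('top',(345,160,375,200)),('scene',(250,175,285,215))):
    c=dict(np.load(f'pics/{n}2.npz'));hsv=cv2.cvtColor(c['color'],cv2.COLOR_BGR2HSV);H,S,V=[hsv[...,i].astype(int) for i in range(3)]
    k=big((H<20)&(S>150)&(V>90),bx);print(n,cv2.boundingRect(k),cv2.contourArea(k),cv2.minEnclosingCircle(k))
    (u,v),r=cv2.minEnclosingCircle(k); print((plane(c,(u,v),.050)*1000).round(1),(plane(c,(u,v),.043)*1000).round(1))
    im=c['color'][bx[1]:bx[3],bx[0]:bx[2]]; D.append(cv2.resize(im,(400,400*im.shape[0]//im.shape[1]),interpolation=cv2.INTER_NEAREST))
h=max(d.shape[0] for d in D)
cv2.imwrite('pics/cap.png',np.hstack([cv2.copyMakeBorder(d,0,h-d.shape[0],0,0,0) for d in D]))
```

```text
top (354, 173, 12, 12) 99.0 ((359.5, 178.5), 6.041623115539551)
[[600.1  -2.7  50. ]] [[601.5  -3.6  43. ]]
scene (258, 186, 14, 12) 111.5 ((264.5, 192.0), 6.800835609436035)
[[602.7  -3.5  50. ]] [[599.6  -6.7  43. ]]
```

View pics/cap.png

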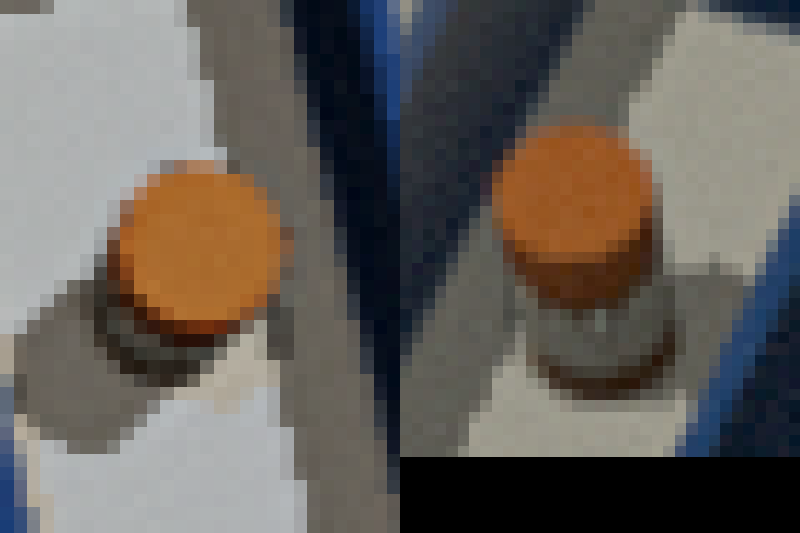

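>>> {"method": "play_rows", "body": {
  "rows": [-0.0004, 0, 0, 0, 0, 0, 0.8, -0.0006, 0, 0, 0, 0, 0, 0.6, -0.001, 0, 0, 0, 0, 0, 0.4, -0.001, 0, 0, 0, 0, 0, 0.4, -0.001, 0, 0, 0, 0, 0, 0.4, -0.01, 0, 0, 0, 0, 0, 0.4, -0.03, 0, 0, 0, 0, 0, 0.4, -0.055, 0, 0, 0, 0, 0, 0.4, -0.075, 0, 0, 0, 0, 0, 0.4, -0.085, 0, 0, 0, 0, 0, 0.4, -0.09, 0, 0, 0, 0, 0, 0.4, -0.09, 0, 0, 0, 0, 0, 0.4]
}}

```text
clock: 6.05
tcp_pos: [0.4648, -0.0322, 0.1564]
orientation: [1.036, 1.309, -1.035]
ft_force: [0.3, 0.4, -0.2]
opening: 0.602
```

The picture shows the cap's top face centred at about (359.7,177.9) in top view and (264.8,190.9) in scene view. Casting those, and checking the parked cover now that the arm is clear.

Run:
```python
from h import *
t=dict(np.load('pics/top2.npz'));s=dict(np.load('pics/scene2.npz'))
print(plane(t,(359.7,177.9),.050)*1000,plane(s,(264.8,190.9),.050)*1000)
p1,d1=ray(t,(359.7,177.9));p2,d2=ray(s,(264.8,190.9));k=np.linalg.lstsq(np.c_[d1[0],-d2[0]],p2-p1,rcond=None)[0];print(p1+k[0]*d1[0],p2+k[1]*d2[0])
b=shot('scene','scene3.png')['color'];cv2.imwrite('pics/v3.png',cv2.resize(b[60:280,150:390],(720,660))[:600])
```

```text
[[601.27493719  -3.05555865  50.        ]] [[600.62463416  -4.36939626  50.        ]]
[ 0.60097237 -0.00286408  0.05147031] [ 0.60135333 -0.00360977  0.05164581]
```

View pics/v3.png

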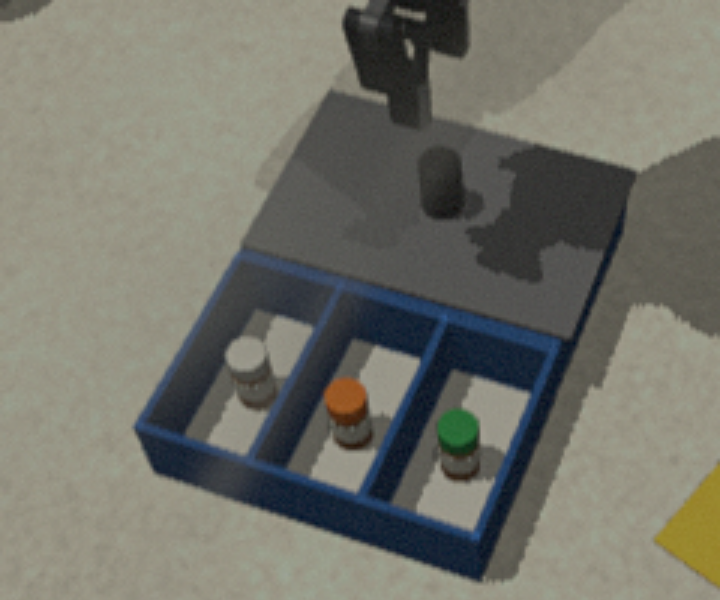

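The cover lies flat and square on the deck; the orange vial stands at about (601,-3.6), with the two views 1.5 mm apart. Moving over the vial.

>>> {"method": "play_rows", "body": {
  "rows": [0, 0.015, 0, 0, 0, 0, 0.4, 0, 0.045, 0.001, 0, 0, 0, 0.4, 0, 0.08, 0.002, 0, 0, 0, 0.4, 0.01, 0.11, 0.003, 0, 0, 0, 0.4, 0.02, 0.13, 0.004, 0, 0, 0, 0.4, 0.03, 0.139, 0.004, 0, 0, 0, 0.4, 0.04, 0.139, 0.004, 0, 0, 0, 0.4, 0.05, 0.139, 0.004, 0, 0, 0, 0.4, 0.05, 0.139, 0.004, 0, 0, 0, 0.4, 0.05, 0.139, 0.004, 0, 0, 0, 0.4]
}}

```text
clock: 6.93
tcp_pos: [0.5999, -0.0043, 0.1049]
orientation: [1.035, 1.311, -1.037]
ft_force: [-0.2, 0.0, 0.4]
opening: 0.596
```

>>> {"method": "play_rows", "body": {
  "rows": [0.015, 0.001, 0, 0, 0, 0, 0.4, 0.03, 0.001, 0, 0, 0, 0, 0.4, 0.045, 0.001, 0, 0, 0, 0, 0.4, 0.058, 0.001, 0, 0, 0, 0, 0.4, 0.07, 0.001, 0, 0, 0, 0, 0.4, 0.08, 0.001, 0, 0, 0, 0, 0.4, 0.087, 0.001, 0, 0, 0, 0, 0.4, 0.091, 0.001, 0, 0, 0, 0, 0.4, 0.093, 0.001, 0, 0, 0, 0, 0.4, 0.093, 0.001, 0, 0, 0, 0, 0.4, 0.093, 0.001, 0, 0, 0, 0, 0.4]
}}

```text
clock: 7.85
tcp_pos: [0.6019, -0.0038, 0.0127]
orientation: [1.036, 1.31, -1.035]
ft_force: [0.0, 0.4, 0.2]
opening: 0.6
```

Run:
```python
from h import *
b=shot('scene','scene4.png')['color'];cv2.imwrite('pics/v4.png',cv2.resize(b[100:270,180:380],(720,612))[:600])
```

```text
(no output)
```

View pics/v4.png

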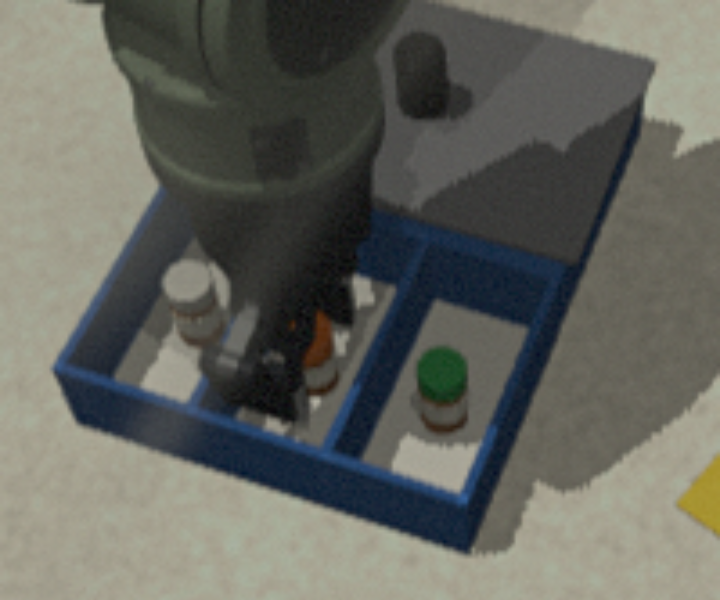

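The fingers stand on either side of the upright orange vial, and nothing is touched (near-zero force). Closing.

>>> {"method": "play_rows", "body": {
  "rows": [0, 0, 0, 0, 0, 0, 0.6, 0, 0, 0, 0, 0, 0, 0.7, 0, 0, 0, 0, 0, 0, 0.8, 0, 0, 0, 0, 0, 0, 0.9, 0, 0, 0, 0, 0, 0, 0.9, 0, 0, 0, 0, 0, 0, 0.9, 0, 0, 0, 0, 0, 0, 0.9, 0, 0, 0, 0, 0, 0, 0.9],
  "squeeze": 30
}}

```text
clock: 8.57
tcp_pos: [0.6018, -0.0038, 0.0126]
orientation: [1.036, 1.31, -1.035]
ft_force: [-0.0, -1.2, 5.7]
opening: 0.275
```

Gripped at about 23.5 mm, matching the vial. Lifting.

>>> {"method": "play_rows", "body": {
  "rows": [-0.003, 0, 0, 0, 0, 0, 0.9, -0.01, 0, 0, 0, 0, 0, 0.9, -0.02, 0, 0, 0, 0, 0, 0.9, -0.035, 0, 0, 0, 0, 0, 0.9, -0.05, 0, 0, 0, 0, 0, 0.9, -0.065, 0, 0, 0, 0, 0, 0.9, -0.08, 0, 0, 0, 0, 0, 0.9, -0.095, 0, 0, 0, 0, 0, 0.9, -0.105, 0, 0, 0, 0, 0, 0.9, -0.11, 0, 0, 0, 0, 0, 0.9, -0.11, 0, 0, 0, 0, 0, 0.9]
}}

```text
clock: 9.48
tcp_pos: [0.602, -0.0038, 0.1234]
orientation: [1.036, 1.309, -1.035]
ft_force: [-0.4, 0.2, -0.7]
opening: 0.275
```

Run:
```python
from h import *
b=shot('scene','scene5.png')['color'];cv2.imwrite('pics/v5.png',cv2.resize(b[80:270,170:370],(632,600)))
```

```text
(no output)
```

View pics/v5.png

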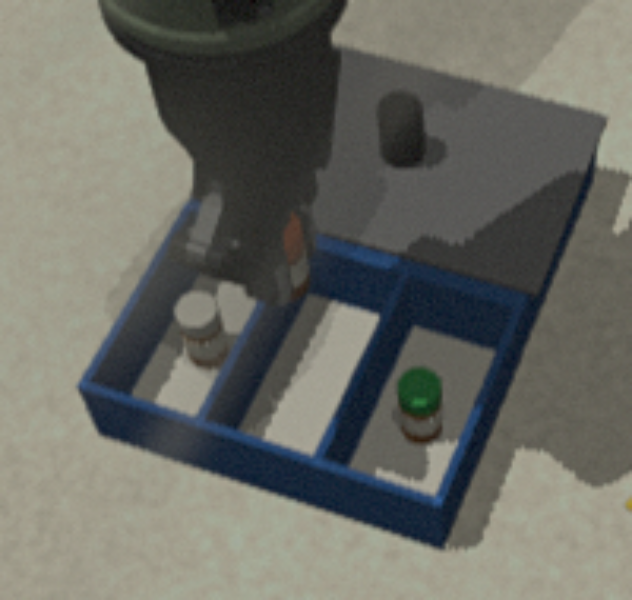

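The vial is up, upright in the jaws, and the middle pocket is empty. Carrying it to the mat.

>>> {"method": "play_rows", "body": {
  "rows": [0, -0.001, -0.005, 0, 0, 0, 0.9, 0, -0.002, -0.015, 0, 0, 0, 0.9, 0, -0.004, -0.032, 0, 0, 0, 0.9, 0, -0.007, -0.053, 0, 0, 0, 0.9, 0, -0.009, -0.075, 0, 0, 0, 0.9, 0, -0.012, -0.098, 0, 0, 0, 0.9, 0, -0.015, -0.121, 0, 0, 0, 0.9, 0, -0.018, -0.144, 0, 0, 0, 0.9, 0, -0.021, -0.167, 0, 0, 0, 0.9, 0, -0.024, -0.19, 0, 0, 0, 0.9, 0, -0.026, -0.212, 0, 0, 0, 0.9, 0, -0.029, -0.232, 0, 0, 0, 0.9, 0, -0.031, -0.249, 0, 0, 0, 0.9, 0, -0.033, -0.262, 0, 0, 0, 0.9, 0, -0.034, -0.269, 0, 0, 0, 0.9, 0, -0.034, -0.272, 0, 0, 0, 0.9, 0, -0.034, -0.272, 0, 0, 0, 0.9, 0, -0.034, -0.272, 0, 0, 0, 0.9]
}}

```text
clock: 11.03
tcp_pos: [0.5058, 0.2523, 0.1221]
orientation: [1.035, 1.31, -1.036]
ft_force: [1.1, -0.3, -0.4]
opening: 0.271
```

Run:
```python
from h import *
b=shot('scene','scene6.png')['color'];cv2.imwrite('pics/v6.png',cv2.resize(b[120:310,330:530],(632,600)))
```

```text
(no output)
```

View pics/v6.png

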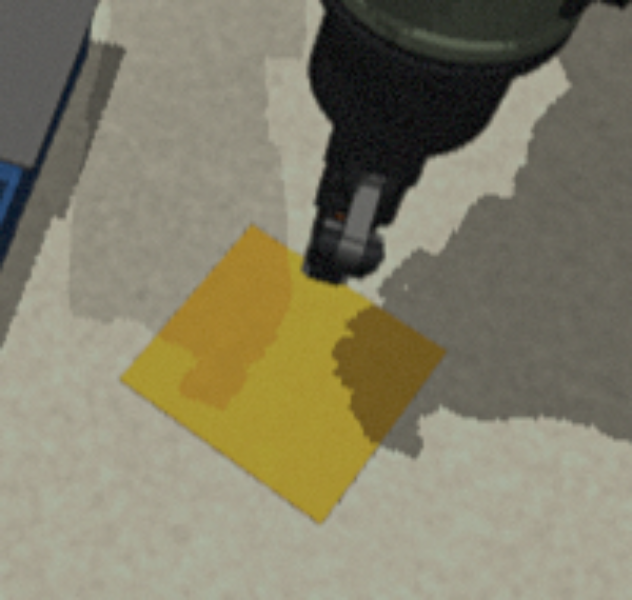

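The gripper, still holding (the orange cap glimpsed at about (437,188)), hangs over the mat. Descending to about 3 mm short, then creeping.

>>> {"method": "play_rows", "body": {
  "rows": [0.005, 0, 0, 0, 0, 0, 0.9, 0.018, 0, 0, 0, 0, 0, 0.9, 0.034, 0, 0, 0, 0, 0, 0.9, 0.05, 0, 0, 0, 0, 0, 0.9, 0.066, 0, 0, 0, 0, 0, 0.9, 0.08, 0, 0, 0, 0, 0, 0.9, 0.091, 0, 0, 0, 0, 0, 0.9, 0.099, 0, 0, 0, 0, 0, 0.9, 0.104, 0, 0, 0, 0, 0, 0.9, 0.106, 0, 0, 0, 0, 0, 0.9, 0.107, 0, 0, 0, 0, 0, 0.9, 0.107, 0, 0, 0, 0, 0, 0.9, 0.107, 0, 0, 0, 0, 0, 0.9]
}}

```text
clock: 12.17
tcp_pos: [0.5058, 0.2531, 0.0158]
orientation: [1.036, 1.31, -1.035]
ft_force: [-0.1, -0.3, -1.1]
opening: 0.275
```

>>> {"method": "play_rows", "body": {
  "rows": [0.0005, 0, 0, 0, 0, 0, 0.9, 0.001, 0, 0, 0, 0, 0, 0.9, 0.0015, 0, 0, 0, 0, 0, 0.9, 0.002, 0, 0, 0, 0, 0, 0.9, 0.0025, 0, 0, 0, 0, 0, 0.9, 0.003, 0, 0, 0, 0, 0, 0.9, 0.003, 0, 0, 0, 0, 0, 0.9, 0.003, 0, 0, 0, 0, 0, 0.9]
}}

```text
clock: 12.83
tcp_pos: [0.5056, 0.253, 0.0123]
orientation: [1.035, 1.311, -1.036]
ft_force: [-0.6, -0.2, -0.7]
opening: 0.274
```

>>> {"method": "play_rows", "body": {
  "rows": [0.0003, 0, 0, 0, 0, 0, 0.9, 0.0006, 0, 0, 0, 0, 0, 0.9, 0.001, 0, 0, 0, 0, 0, 0.9, 0.001, 0, 0, 0, 0, 0, 0.9, 0.001, 0, 0, 0, 0, 0, 0.9]
}}

```text
clock: 13.25
tcp_pos: [0.5057, 0.253, 0.0116]
orientation: [1.036, 1.311, -1.035]
ft_force: [-1.5, -1.1, 7.9]
opening: 0.271
```

Contact, 8 N. Releasing slowly.

>>> {"method": "play_rows", "body": {
  "rows": [-0.0002, 0, 0, 0, 0, 0, 0.72, -0.0002, 0, 0, 0, 0, 0, 0.68, -0.0002, 0, 0, 0, 0, 0, 0.62, -0.0002, 0, 0, 0, 0, 0, 0.55, -0.0002, 0, 0, 0, 0, 0, 0.45, -0.0002, 0, 0, 0, 0, 0, 0.35, -0.0002, 0, 0, 0, 0, 0, 0.3, -0.0002, 0, 0, 0, 0, 0, 0.3, -0.005, 0, 0, 0, 0, 0, 0.3, -0.015, 0, 0, 0, 0, 0, 0.3, -0.03, 0, 0, 0, 0, 0, 0.3, -0.05, 0, 0, 0, 0, 0, 0.3, -0.075, 0, 0, 0, 0, 0, 0.3, -0.1, 0, 0, 0, 0, 0, 0.3, -0.125, 0, 0, 0, 0, 0, 0.3, -0.145, 0, 0, 0, 0, 0, 0.3, -0.155, 0, 0, 0, 0, 0, 0.3, -0.16, 0, 0, 0, 0, 0, 0.3, -0.16, 0, 0, 0, 0, 0, 0.3]
}}

```text
clock: 14.83
tcp_pos: [0.5058, 0.2531, 0.172]
orientation: [1.036, 1.31, -1.035]
ft_force: [0.8, 0.4, -0.1]
opening: 0.694
```

Run:
```python
from h import *
b=shot('scene','scene7.png')['color'];cv2.imwrite('pics/v7.png',cv2.resize(b[70:310,180:500],(800,600)))
s=dict(np.load('pics/scene7.npz'));hsv=cv2.cvtColor(b,cv2.COLOR_BGR2HSV);H,S,V=[hsv[...,i].astype(int) for i in range(3)]
k=big((H<17)&(S>150)&(V>90),(360,180,490,290));(u,v),r=cv2.minEnclosingCircle(k);print(u,v,r,plane(s,(u,v-1),.049)*1000)
```

```text
424.90625 222.8125 7.140229225158691 [[504.59749841 252.55539488  49.        ]]
```

View pics/v7.png

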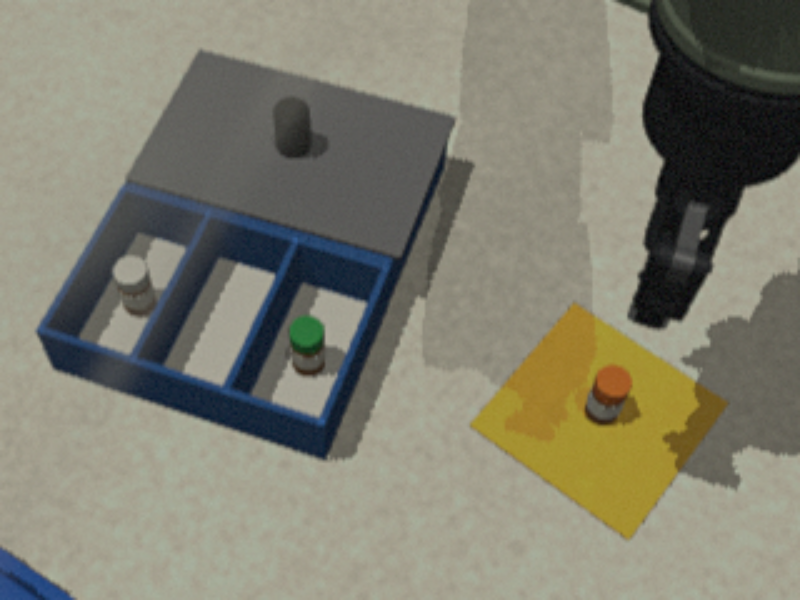

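The orange vial stands upright at the mat's centre (cap at (425,223), cast to (505,253) at its standing height, matching the release point). The cover is flat on the deck, and the other vials are untouched.

```bash
python3 -c "
from plant import manip
print(manip.close_job(),manip.get_state()['clock'])"
```

```text
the job is handed in; nothing more can be done
the job is handed in; nothing more can be done
```

The job is done and handed in, at about 15 s on the robot's clock against the 51 s limit.

- **Cover:** I gripped the knob and slid the cover about 136 mm along the tray onto the bare half. I moved it about 4 mm sideways on the way, because it had started roughly 3 mm off the tray's centre line. Mid-slide the wrist force read 1.8 N of upward pull, less than the plate's 3 N weight, and there was no sign of lifting or tipping. The last picture shows it lying flat on the deck.
- **Vial:** I took the orange-capped vial out of the middle pocket and lowered it slowly onto the mat until it made contact at 8 N, then released it. The last picture shows it standing upright near the centre. Its cap measured (505, 253) mm, against the mat centre at (506, 253) mm.
- **End state:** The white and green vials still stand in their pockets. The gripper is open about 16 cm above the mat, touching nothing.

**Disagreements:** My first outline of the cover took in its shadow, so I redid it. The two camera views placed the vial about 1.5 mm apart, within the calibration error. No check failed after that.

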